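# Fit the cast cover onto the antenna tuner and hold it down

## Task

Pick up the loose cast metal cover by its handle, set it square over the open tuner box and slide it along the length of the box as needed until the hole in its underside drops over the locating pin, then press it fully down against its springs until it sits on the box's rim. Finish while still holding the cover pressed down there, as if a colleague were about to put the screws in; do not let go. Leave the other things on the desk where they are.

Things in the scene. Friction and masses are not known exactly. Their poses are not given: they have to be found in the camera images.
- cover_grip (a point): The middle of the U handle's bar on the loose cover, 50 mm above the cover's underside. The bar runs along x: 90 mm long, 12 mm wide (y), 12 mm tall, its top 56 mm above the underside; under it 26 mm are free down to the slab, between legs 66 mm apart. z is up. The cover fits either way round: half a turn about z makes no difference.
- cover_hole (a point): The mouth of a blind round hole, 15 mm across and 15 mm deep, in the flat underside of the loose cover, straight below the handle's middle. The cover is a plain cast aluminium slab 140 mm long (x), 100 mm wide (y), 18 mm thick, about 0.35 kg, lying flat on the desk, hole down. Same axes as cover_grip.
- tuner: The open antenna-tuner box of bare aluminium, fixed to the desk: 118 mm long (x), 92 mm wide (y), walls 3 mm thick, rim 50 mm above the desk; two brass connectors stick out 12 mm from its -x end. Origin: centre of its underside, on the desk; z is up. When home, the cover's underside lies on the rim.
- tuner_mid (a point): The box's middle at the height of the pin's top, 63 mm above the desk; axes as the box. One upright steel pin, 12 mm across (9 mm at its top, widening over 2.5 mm), stands near here on the line y = 0, but clamped in a slot up to 10 mm off in either direction along x: different each time and not given, so look or feel for it. The cover ends centred on the pin.
- seat (a joint): Travel in m of the two sprung brass rails across the box's ends: 0 = up, their tops 55 mm above the desk; 0.005 = pressed level with the rim. A cover on the pin's top is 8 mm above them and rests on them once dropped over the pin. They give from about 8 N and need about 14 N (cover's weight included) at the rim; released, they rise again.
- screwdriver_c (a point): Bystander, to be left alone: a 170 mm screwdriver lying on the desk; this point is its centre.
- mug_c (a point): Bystander, to be left alone: a white mug, 80 mm across, 90 mm tall; this point is its centre.
- fist_mic_c (a point): Bystander, to be left alone: a black hand microphone, 85 x 55 x 30 mm, lying on the desk; this point is its centre.
- meter_c (a point): Bystander, to be left alone: a grey multimeter, 130 x 70 x 35 mm; this point is its centre.
- screw_jar_c (a point): Bystander, to be left alone: a glass jar with a metal cap, 52 mm across, 65 mm tall; this point is its centre.
- torch_c (a point): Bystander, to be left alone: a 140 mm torch, 28 mm thick, lying on the desk; this point is its centre.
- charger_c (a point): Bystander, to be left alone: a white plug-in charger block, 55 x 50 x 60 mm; this point is its centre.
Not all that is in view belongs to the job. Leave any pink or purple look-alike of the part that bears cover_grip alone.

How it is judged:
On the way, in this order (a step that is already met when the one before it is completed fails the run):
1. the cover is lifted clear of the desk in the fingers (height (world z) of cover_grip above 0.1 m and contact force between the fingers and cover above 1 N and horizontal distance between cover_grip and tuner above 0.05 m), for 0.2 s.
2. the cover has dropped over the pin onto the sprung rails, square with the box (x of cover_grip in the frame of tuner between -0.015 and 0.015 m and y of cover_grip in the frame of tuner between -0.005 and 0.005 m and angle between the x axis of cover_grip and the x axis of tuner, either way round below 0.14 rad and z of cover_grip in the frame of tuner between 0.09 and 0.1075 m), for 0.1 s.
At the end, for the whole second after the job is handed in: The cover is over the pin, level (2 degrees) and square with the box (8 degrees, either way round), its middle within 5 mm of the box's centre line and 15 mm of its middle lengthwise, its underside on the rim to within 1.7 mm, still, and the fingers are holding it there (over 3 N) (x of cover_grip in the frame of tuner between -0.015 and 0.015 m and y of cover_grip in the frame of tuner between -0.005 and 0.005 m and angle between the x axis of cover_grip and the x axis of tuner, either way round below 0.14 rad and z of cover_grip in the frame of tuner between 0.09 and 0.1017 m and angle between cover_grip's own z axis and vertical below 0.035 rad and contact force between the fingers and cover above 3 N and linear speed of cover below 0.02 m/s); the arm keeps its last pose, push and grip.
It fails at once if another thing on the desk is moved by more than 30 mm (distance of any of screwdriver_c, mug_c, fist_mic_c, meter_c, screw_jar_c, torch_c, charger_c from where it was at the start of the episode above 0.03 m).
It also fails if it takes over 51 s, if anything falls off the work surface, if the arm or the gripper's body presses on something with over 40 N, if the wrist force passes 120 N, or if a joint passes its speed limit or range.

## Robot

A 7-joint arm with a two-finger parallel gripper is mounted at the origin on the work surface. World frame = base frame: x ahead of the robot, y to its left, z up, the work surface at z = 0. Lengths are in m, angles in rad, forces in N, time in s.
With the tool pointing down it reaches from about 0.375 to 0.925 m from the base axis. Payload 3.1 kg.
Tool frame: the origin (TCP) lies midway between the tips of the shut fingers; the grasp point (between the pads) lies 19 mm behind it (r.hold_point_z is the distance from the TCP to the grasp point, in m); z points along the fingers, x is the direction in which the jaws open and shut, and the axes are right-handed (so a half turn about z gives the same grasp; the last joint's range is limited). The gripper opens to 85 mm and grips with 20 to 120 N. Pads are 22 mm wide; open, the fingers measure 114 mm over their backs; the gripper's body (76 mm by 85 mm) begins 54 mm behind the grasp point. The pads swing forward as they close: fully open they stand 13 mm farther back than shut.
Start: joints at [1.043, 0.383, 0.044, 1.598, -0.018, 1.161, -0.05], TCP at [0.271, -0.591, 0.231] pointing down, gripper open.
Joint ranges: [-2.61, 2.61], [-0.41, 2.15], [-1.48, 1.57], [0, 2.5], [-1.57, 4.71], [0.05, 1.97], [-2.85, 2.85]. Speed limits (rad/s): [2.79, 2.79, 3.14, 3.14, 3.14, 3.14, 3.14].

## Interface

Orientations are given as a unit quaternion [w, x, y, z].
In Python, from bench import r, status, snapshot, hand_in gives the robot as it stands. Calls block until the motion is done:
- r.move_pose(position, orientation): joint-space move of the TCP to a pose.
- r.move_linear(position, rot=None, vel=0.15): straight line of the TCP; rot=None keeps the orientation; vel is the mean speed in m/s.
- r.movej(angles): joint-space move.
- r.grip(opening, force=None): finger opening in m; force is the grip in N (None keeps the last); returns when the fingers have stopped.
- r.wait(seconds).
- r.inverse_kinematics(position, orientation): joint angles nearest the present ones, or None.
- status.state(): the state.
- snapshot(name): name is "scene" or "top"; returns a dict with "image" (400x640x3 uint8, blue, green, red), "K" (3x3 intrinsics, pixels), "extrinsics" (4x4, takes a point from world to camera coordinates). Camera axes: x right, y up, looking along -z (the intrinsics and any distortion apply to the point x, -y, -z); pixel columns grow to the right and rows downward; lengths in m; the calibration is good to about 2 mm. A picture is of the moment at which its call begins. There is no depth.
A pose or a line that the arm cannot do raises r.MotionError and nothing moves.
- hand_in(): hands the job in, once; it reports no verdict.
The state is a dict: "time": time; "q": joint angles; "joint_vel": joint speeds; "effort": joint torques, N m; "ee_pos": TCP position; "ee_rot": TCP orientation; "force": force on the tool from outside, world axes, zero at the start; "ft_torque": the same for the moment, N m; "opening": finger opening in m.
Only numpy, scipy, OpenCV 4.12 (cv2) and the standard library are available. Lean on these libraries where they do the work, as an engineer would, in place of code of your own. Each camera call takes 0.05 s, during which the arm holds its last target. There are 200 camera calls.

## Working session

There is one attempt and no reset: what is moved stays moved. The work goes in short steps, each a Python script; the robot and the scene stay as the last script left them, time stands still between calls to the robot, and variables do not carry over. Pictures are saved under pics/ and viewed, about 8 in all and at most 12, crops included, and the job is handed in when it is done.

```bash
mkdir -p pics; ls; python3 - <<'E'
from bench import r,status,snapshot
import cv2,numpy as np
for n in("scene","top"):
    s=snapshot(n); cv2.imwrite(f"pics/{n}0.png",s["image"]); print(n,s["K"],s["extrinsics"], [k for k in s])
st=status.state(); print(st["time"],st["ee_pos"],st["ee_rot"],st["force"])
E
```

```text
pics
scene [[412.76693574   0.         329.17565668]
 [  0.         412.76693574 208.75201124]
 [  0.           0.           1.        ]] [[-0.42156969  0.906774   -0.0063167   0.18582936]
 [-0.70892911 -0.32522981  0.62581554  0.35672439]
 [ 0.56541888  0.26830296  0.77994552 -1.50490641]
 [ 0.          0.          0.          1.        ]] ['image', 'K', 'extrinsics']
top [[501.91956445   0.         315.90418988]
 [  0.         501.91956445 195.50394051]
 [  0.           0.           1.        ]] [[ 0.02749051 -0.99949519 -0.01592602  0.05066841]
 [ 0.99651897  0.02614731  0.07915966 -0.55614846]
 [-0.07870327 -0.01804672  0.99673472 -1.29898176]
 [ 0.          0.          0.          1.        ]] ['image', 'K', 'extrinsics']
0.1 [ 0.27049043 -0.59007546  0.22999213] [-6.00736438e-04  8.41655120e-01 -5.40014037e-01 -1.06673049e-03] [-0.96996875 -0.33404025 -0.00262572]
```

View pics/scene0.png

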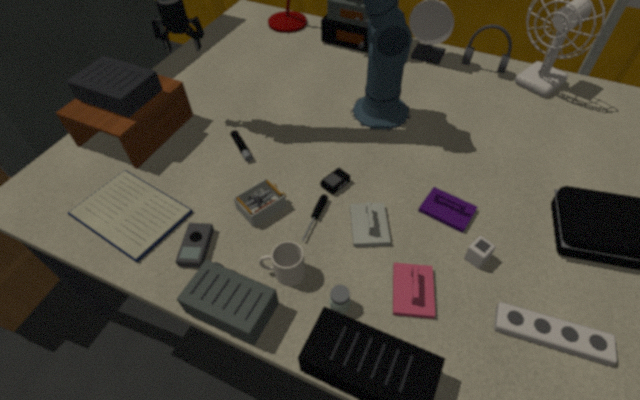

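View pics/top0.png

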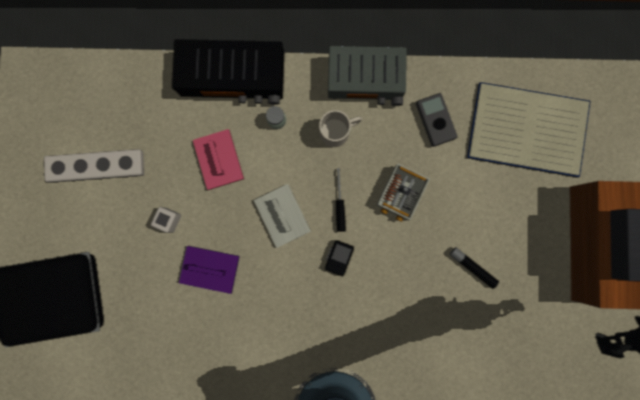

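The scene view shows the box at (262,201), and the top view shows it at (403,193). Things that could be taken for the cover, in top-view pixels: bare-metal slab (281,215), pink slab (219,160), purple slab (209,269). I choose the bare-metal one and will check it in a close crop.

```bash
cat > h.py <<'E'
import numpy as np,cv2
from bench import r,status,snapshot,hand_in
def ray(s,px,z):
    K,E=s["K"],s["extrinsics"]; d=np.array([(px[0]-K[0,2])/K[0,0],(px[1]-K[1,2])/K[1,1],1.])
    d=E[:3,:3].T@(d*[1,-1,-1]); c=-E[:3,:3].T@E[:3,3]
    return c+d*(z-c[2])/d[2]
def proj(s,p):
    q=s["extrinsics"][:3,:3]@np.asarray(p)+s["extrinsics"][:3,3]; q=q*[1,-1,-1]
    u=s["K"]@q; return u[:2]/u[2]
def crop(img,x,y,w,h,f): return cv2.resize(img[y:y+h,x:x+w],None,fx=f,fy=f,interpolation=cv2.INTER_CUBIC)
def st(): 
    s=status.state(); print(round(s["time"],2),np.round(s["ee_pos"],4),np.round(s["force"],2),np.round(s["ft_torque"],2),round(s["opening"],4)); return s
E
python3 - <<'E'
from h import *
t=cv2.imread("pics/top0.png");s=cv2.imread("pics/scene0.png")
a=np.hstack([crop(t,245,175,80,75,5),crop(t,365,155,80,75,5)])
b=np.hstack([crop(s,340,190,80,60,5),crop(s,222,168,80,60,5)])
v=cv2.convertScaleAbs(np.vstack([a,b])[:675],alpha=1.3); v=cv2.resize(v,(700,590)); cv2.imwrite("pics/c1.png",v)
E
```

```text
(no output)
```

View pics/c1.png

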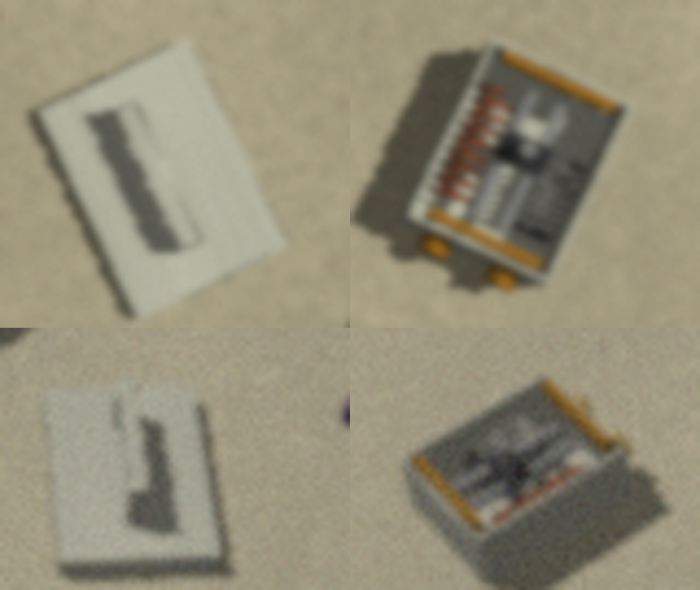

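The crop shows the bare-metal slab with its U handle. Its top corners in the crop are (40,112), (186,40), (285,243) and (135,318). The box rim corners are (490,43), (628,108), (543,283) and (410,215), with the brass connectors at the lower end, which is -x. A dark pin stands near the middle, at (520,150).

```bash
python3 - <<'E'
from h import *
s=snapshot("top"); s2=snapshot("scene")
def full(c,off): return [((x+.5)/4.3727-.5+off[0],(y+.5)/4.3727-.5+off[1]) for x,y in c]
def f4(c,z):
    P=np.array([ray(s,p,z)[:2] for p in c]); m=P.mean(0)
    L=[np.linalg.norm(P[(i+1)%4]-P[i]) for i in range(4)]
    d=(P[2]-P[1])+(P[3]-P[0]); d2=(P[1]-P[0])+(P[2]-P[3])
    print(np.round(m,4),np.round(L,4),"long",np.degrees(np.arctan2(d[1],d[0])),"short",np.degrees(np.arctan2(d2[1],d2[0])));return m
c=f4(full([(40,112),(186,40),(285,243),(135,318)],(245,175)),.018)
b=f4(full([(140,43),(278,108),(193,283),(60,215)],(365,155)),.050)
# scene-view: same
def full2(c,off): return [((x+.5)/4.375-.5+off[0],(y-328+.5)/4.3727-.5+off[1]) for x,y in c]
s,_s=s2,s
f4(full2([(48,390),(200,385),(222,555),(60,565)],(340,190)),.018)
f4(full2([(545-350,380),(628-350,450),(485-350,535),(408-350,460)],(222,168)),.050)
s=_s
# bar pixels: outline of bar top in top crop
for p in full([(90,112),(135,105),(200,243),(160,250)],(245,175)): print(ray(s,p,.056)[:2])
print("handle px",proj(s,[*c,.056]), "pin px", proj(s,[*b,.063]))
# pin top at crop (520,150)
print("pin est",ray(s,full([(170,150)],(365,155))[0],.063)[:2]-b)
E
```

```text
[0.5003 0.1549] [0.0984 0.1366 0.1006 0.137 ] long -152.773909043096 short -62.011445854645395
[ 0.5682 -0.1586] [0.0894 0.1151 0.0871 0.1126] long 155.63283517806894 short -114.92523598825136
[0.5016 0.155 ] [0.102  0.1374 0.1013 0.1407] long 25.938793347733633 short 117.99526580006781
[ 0.5711 -0.1588] [0.0874 0.1111 0.0852 0.1092] long -25.17889855752503 short 68.2646352408145
[0.53635767 0.19483315]
[0.54117396 0.16851768]
[0.46140972 0.12777802]
[0.4566938  0.15102446]
handle px [280.26689468 214.68545256] pin px [403.77936144 191.20728717]
pin est [0.00583436 0.00081002]
```

```bash
cat >> h.py <<'E'
def Q(deg): a=np.radians(deg)/2; return np.array([0,np.cos(a),np.sin(a),0])
C=np.array([.501,.155]); CY=27.3
B=np.array([.5697,-.1587]); BY=-24.7
ex=np.array([np.cos(np.radians(BY)),np.sin(np.radians(BY))]); ey=np.array([-ex[1],ex[0]])
E
python3 - <<'E'
from h import *
ims={n:[snapshot(n) for _ in range(4)] for n in("top","scene")}
out=[]
for n,(x,y) in (("top",(380,168)),("scene",(236,172))):
    s=ims[n][0]; im=np.mean([i["image"] for i in ims[n]],0).astype(np.uint8); cv2.imwrite(f"pics/avg_{n}.png",im)
    c=crop(im,x,y,48,50,8)
    c=cv2.convertScaleAbs(c,alpha=1.8); k=c.copy()
    for u in(-10,0,10):
        p=proj(s,[*(B+u*1e-3*ex),.063]); p=((p-[x,y]+.5)*8-.5).astype(int); cv2.circle(k,tuple(map(int,p)),3,(0,255,0) if u else (255,0,255),-1)
    out.append(np.vstack([c,k])[:, :])
v=np.hstack(out); print(v.shape); v=cv2.resize(v,None,fx=.75,fy=.75); cv2.imwrite("pics/c2.png",v)
qs=[]
for p,a in((C,CY-90),(B,BY-90)):
    for h in (0,180): print(a+h, r.inverse_kinematics([*p,.1],Q(a+h)))
E
```

```text
(800, 768, 3)
-62.7 [ 0.28905479  0.42650711 -0.77757602  1.97458602  0.38251332  0.89078212
 -1.78381246]
117.3 [ 0.48059014  0.53479491 -1.02971637  1.96751188  0.56303868  0.95872788
  1.21882066]
-114.7 [ 0.29292187  0.42606549 -0.11017797  1.84042166  0.05908095  0.87824807
 -1.8471172 ]
65.3 [ 0.61595864  0.47604895 -0.50741854  1.82408353  0.28499705  0.91413516
  1.11971504]
```

View pics/c2.png

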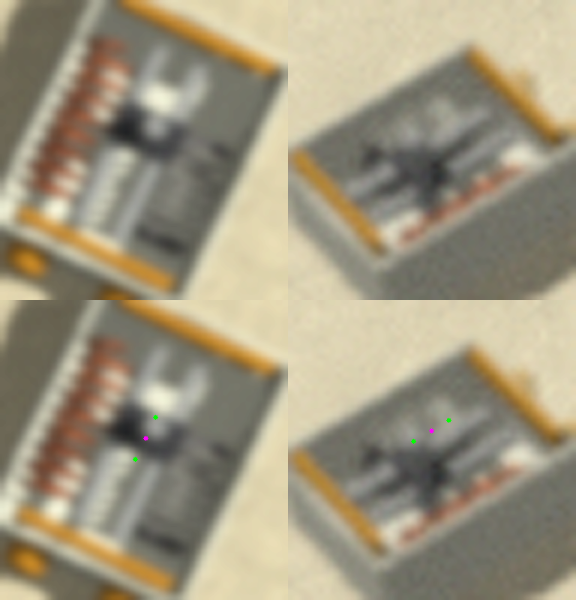

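The top view (left panel) shows a grey disc on a dark clamp at (155,127). That puts the pin at about x=+6 mm, y=-2 mm in the box frame. The scene view is less clear. Next I pick up the cover.

```bash
python3 - <<'E'
from h import *
q=Q(CY-90)
r.move_pose([*C,.13],q); st()
r.move_linear([*C,.033],vel=.12); st()
r.grip(0,80); st()
r.move_linear([*C,.15],vel=.12); r.wait(.25); st()
for n in("top","scene"): cv2.imwrite(f"pics/lift_{n}.png",snapshot(n)["image"])
a=cv2.imread("pics/lift_top.png");b=cv2.imread("pics/lift_scene.png")
cv2.imwrite("pics/c3.png",cv2.convertScaleAbs(np.hstack([crop(a,200,130,130,130,3),crop(b,310,110,130,130,3)]),alpha=1.3))
E
```

```text
3.38 [0.5016 0.1538 0.13  ] [-1.44 -0.35  0.4 ] [ 0.02  0.03 -0.03] 0.0853
4.33 [0.5017 0.1554 0.0336] [-0.27  0.42 -0.54] [0.02 0.03 0.05] 0.0856
5.01 [0.5016 0.1544 0.0335] [-0.91 -2.33  4.96] [-0.41  0.09  0.04] 0.0103
6.38 [0.5005 0.1549 0.1493] [-0.19  0.01 -4.1 ] [-0.04 -0.05  0.01] 0.0103
```

View pics/c3.png

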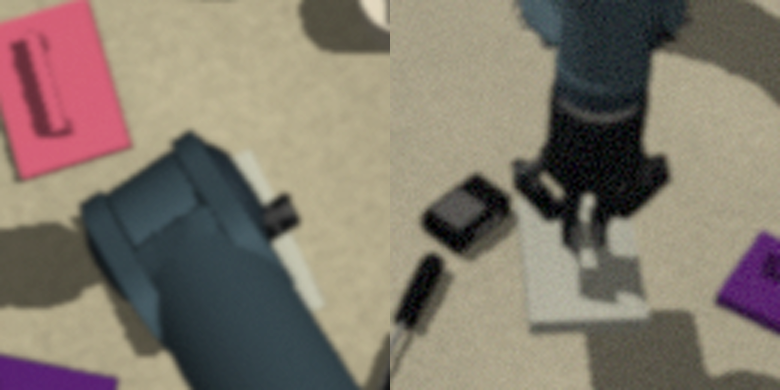

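Held: the jaws stopped at 10 mm on the bar and the wrist carries about 4 N of weight. In the picture the slab hangs level in the fingers. Next I carry it over the box and feel for the pin.

```bash
cat >> h.py <<'E'
def P(x,y,z): return [*(B+x*1e-3*ex+y*1e-3*ey),z]
def lower(x,y,z0,z1,step=.0015,lim=3.):
    z=z0
    while z>z1+1e-6:
        z=max(z-step,z1); r.move_linear(P(x,y,z),vel=.03); f=status.state()["force"]
        if f[2]>-4+lim: break
    print("x",x,"y",y,"cmd",round(z,4),end=" "); st(); return z
E
python3 - <<'E'
from h import *
q=Q(BY-90)
r.move_linear([*C,.19],vel=.2)
r.move_pose(P(5,-.5,.19),q); r.move_linear(P(5,-.5,.102),vel=.12); r.wait(.2); st()
lower(5,-.5,.102,.0895)
for n in("top","scene"): cv2.imwrite(f"pics/over_{n}.png",snapshot(n)["image"])
a=cv2.imread("pics/over_top.png");b=cv2.imread("pics/over_scene.png")
cv2.imwrite("pics/c4.png",cv2.convertScaleAbs(np.hstack([crop(a,350,140,100,100,4),crop(b,210,130,100,100,4)]),alpha=1.3))
E
```

```text
9.15 [ 0.575  -0.1615  0.1032] [-0.27  0.44 -3.62] [-0.01  0.03  0.01] 0.0104
x 5 y -0.5 cmd 0.0945 10.4 [ 0.5747 -0.1612  0.0962] [-2.41  0.47  5.61] [0.11 0.61 0.  ] 0.0103
```

View pics/c4.png

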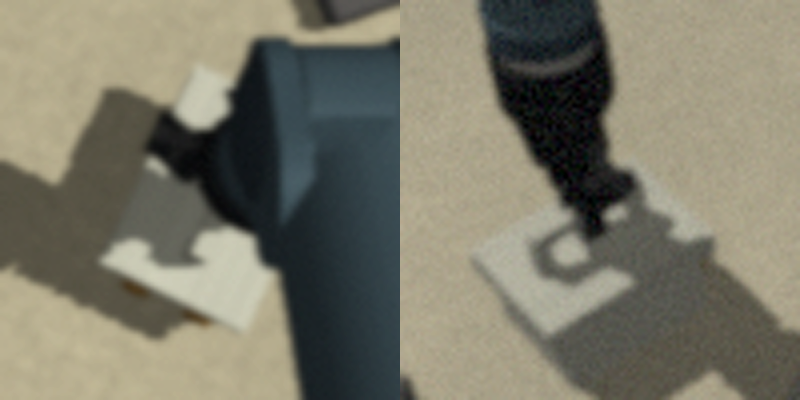

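The cover is over the box in line with it, with the connectors just visible at (130,285) and (195,318). It rests on the pin top: TCP z is 0.0962 against an expected 0.0965. The moment suggests the pin lies on the -x side of the grip, so I slide that way with light pressure.

```bash
cat > slide.py <<'E'
from h import *
import sys
def slide(x0,x1,y,z,dx):
    n=int(round(abs(x1-x0)/dx))
    for x in np.linspace(x0,x1,n+1):
        r.move_linear(P(x,y,z),vel=.02); s=status.state(); f=s["force"]
        d=(s["ee_pos"][:2]-B)*1e3
        print(round(x,1),"act",np.round([d@ex,d@ey],1),round(s["ee_pos"][2],4),np.round([f[:2]@ex,f[:2]@ey,f[2]],1),np.round(s["ft_torque"],2),round(s["time"],1))
        if s["ee_pos"][2]<z+.0004 and f[2]<-2: print("dropped?"); return x
E
python3 - <<'E'
from slide import *
x=slide(5,-8,-.5,.0948,1.)
E
```

```text
5.0 act [ 5.6 -0.2] 0.0962 [-2.9 -1.1  6.3] [0.06 0.63 0.01] 10.8
4.0 act [ 5.3 -0.2] 0.0961 [-1.6 -0.9  6. ] [ 0.02  0.34 -0.02] 11.0
3.0 act [ 5.  -0.2] 0.0961 [ 1.  -0.1  4.9] [-0.16 -0.12 -0.04] 11.2
2.0 act [ 4.6 -0.2] 0.0961 [ 3.  -0.   5.1] [-0.39 -0.78 -0.03] 11.5
1.0 act [ 4.  -0.3] 0.0961 [5.5 0.8 3.9] [-0.67 -1.21  0.03] 11.8
0.0 act [ 3.1 -0.3] 0.0962 [5.  0.6 4.1] [-0.63 -1.22  0.06] 12.0
-1.0 act [ 2.2 -0.3] 0.0962 [ 5.4 -0.4  4.4] [-0.63 -1.32 -0.04] 12.2
-2.0 act [ 1.2 -0.3] 0.0962 [ 6.  -0.3  5. ] [-0.68 -1.31  0.01] 12.5
-3.0 act [ 0.2 -0.3] 0.0962 [6.  0.1 5.2] [-0.7 -1.3 -0. ] 12.8
-4.0 act [-0.8 -0.3] 0.0962 [ 5.5 -0.2  5.2] [-0.7  -1.22 -0.04] 13.0
-5.0 act [-1.8 -0.3] 0.0962 [ 6.4 -0.7  5.6] [-0.7  -1.29  0.06] 13.2
-6.0 act [-2.8 -0.3] 0.0961 [ 5.  -0.2  3.8] [-0.65 -1.31  0.08] 13.5
-7.0 act [-3.9 -0.3] 0.0962 [5.7 0.5 4.6] [-0.67 -1.29 -0.02] 13.8
-8.0 act [-5.  -0.2] 0.0961 [ 5.  -0.6  5. ] [-0.67 -1.31 -0.03] 14.0
```

```bash
python3 - <<'E'
from h import *
D="""5.6 -2.9 -1.1  6.3 0.06 0.63
5.3 -1.6 -0.9  6.  0.02  0.34
5 1.  -0.1  4.9 -0.16 -0.12
4.6 3.  -0.   5.1 -0.39 -0.78
4 5.5 0.8 3.9 -0.67 -1.21
3.1 5.  0.6 4.1 -0.63 -1.22
2.2 5.4 -0.4  4.4 -0.63 -1.32
1.2 6.  -0.3  5. -0.68 -1.31
.2 6.  0.1 5.2 -0.7 -1.3
-.8 5.5 -0.2  5.2 -0.7  -1.22
-1.8 6.4 -0.7  5.6 -0.7  -1.29
-2.8 5.  -0.2  3.8 -0.65 -1.31
-3.9 5.7 0.5 4.6 -0.67 -1.29
-5 5.  -0.6  5. -0.67 -1.31"""
A=np.array([l.split() for l in D.split("\n")],float)
a=A[:,0]; Fx=A[:,1]+.3; Fy=A[:,2]-.4; Fz=A[:,3]+3.8
T=A[:,4:6]; Tx=T@ex; Ty=T@ey
print(np.round(np.c_[a,Tx,Ty],2))
# Tx = py*Fz + L*Fy ; Ty=-L*Fx-(px-a)*Fz
M=np.r_[np.c_[Fz*0,Fz,Fy],np.c_[-Fz,0*Fz,-Fx]]; b=np.r_[Tx,Ty-a*1e-3*Fz]
print(np.linalg.lstsq(M,b,rcond=None)[0], np.std(b-M@np.linalg.lstsq(M,b,rcond=None)[0]))
E
```

```text
[[ 5.6  -0.21  0.6 ]
 [ 5.3  -0.12  0.32]
 [ 5.   -0.1  -0.18]
 [ 4.6  -0.03 -0.87]
 [ 4.   -0.1  -1.38]
 [ 3.1  -0.06 -1.37]
 [ 2.2  -0.02 -1.46]
 [ 1.2  -0.07 -1.47]
 [ 0.2  -0.09 -1.47]
 [-0.8  -0.13 -1.4 ]
 [-1.8  -0.1  -1.46]
 [-2.8  -0.04 -1.46]
 [-3.9  -0.07 -1.45]
 [-5.   -0.06 -1.47]]
[0.00745104 0.00608344 0.23198091] 0.1040238590851706
```

The torque fit is noisy, but together with vision it puts the pin at about +6 to +7 mm. I lift off and sweep the +x side with lighter pressure.

```bash
python3 - <<'E'
from slide import *
s=status.state(); r.move_linear(P(-5,-1,.099),vel=.08); r.move_linear(P(4,-1,.099),vel=.08); 
x=slide(4,15,-1,.0948,1.)
E
```

```text
4.0 act [ 3.3 -0.9] 0.0963 [-4.  -0.7  6.8] [ 0.17  0.96 -0.03] 14.9
5.0 act [ 3.5 -0.9] 0.0963 [-5.5 -1.2  9. ] [ 0.3   1.37 -0.03] 15.1
6.0 act [ 3.8 -0.9] 0.0963 [-6.4 -0.3  9.1] [0.43 1.65 0.02] 15.4
7.0 act [ 4.  -0.8] 0.0963 [-7.4 -1.  11.8] [ 0.63  1.92 -0.03] 15.6
8.0 act [ 4.3 -0.8] 0.0963 [-9.2 -0.8 12.8] [ 0.63  2.25 -0.  ] 15.9
9.0 act [ 4.5 -0.8] 0.0963 [-10.4  -0.8  14.2] [ 0.75  2.63 -0.01] 16.1
10.0 act [ 4.8 -0.7] 0.0963 [-12.   -1.4  14.4] [ 0.86  2.94 -0.08] 16.4
11.0 act [ 5.  -0.7] 0.0963 [-14.3  -2.   16.4] [ 0.95  3.23 -0.01] 16.6
12.0 act [ 5.3 -0.7] 0.0963 [-14.3  -1.   18.1] [ 1.12  3.52 -0.06] 16.9
13.0 act [ 5.5 -0.6] 0.0963 [-16.   -1.5  19.2] [ 1.17  3.9  -0.08] 17.1
14.0 act [ 5.8 -0.6] 0.0963 [-16.4  -1.9  19.9] [ 1.36  4.15 -0.15] 17.4
15.0 act [ 7.6 -0.4] 0.0959 [-14.7  -1.3  16.9] [ 1.21  3.58 -0.07] 17.6
```

Dragging in +x jams through friction, since the normal force grows with the pull. The height dips only near x=7.6, so I switch to pecking straight down at steps.

```bash
cat >> h.py <<'E'
def peck(x,y):
    r.move_linear(P(x,y,.0975),vel=.06); r.move_linear(P(x,y,.0925),vel=.03)
    s=status.state(); f=s["force"]; d=(s["ee_pos"][:2]-B)*1e3
    print((x,y),"act",np.round([d@ex,d@ey],1),round(s["ee_pos"][2],4),np.round([f[:2]@ex,f[:2]@ey,f[2]],1),np.round(s["ft_torque"],2),round(s["time"],1))
    return s["ee_pos"][2]<.0945
E
python3 - <<'E'
from h import *
for x in (8,10,12):
    if peck(x,-.7): print("in"); break
E
```

```text
(8, -0.7) act [ 8.8 -1.9] 0.0918 [ 2.4 -2.1 -4.8] [-0.57 -0.31  0.02] 18.2
in
```

The cover has dropped over the pin at x≈8.8, with no vertical load at 0.0918. Next: lower onto the rails, then press to the rim.

```bash
python3 - <<'E'
from h import *
for z in (.090,.0885,.0875):
    r.move_linear(P(9,-1.7,z),vel=.03); r.wait(.1); st()
r.wait(.3)
for z in (.086,.0845,.083,.082,.081,.080,.079):
    r.move_linear(P(9,-1.7,z),vel=.03); r.wait(.05); s=st()
    if s["force"][2]>22: break
r.wait(.2); s=st(); d=(s["ee_pos"][:2]-B)*1e3; print(d@ex,d@ey)
R=__import__('scipy.spatial.transform',fromlist=['R']).Rotation.from_quat(np.roll(s["ee_rot"],-1)); print(R.as_matrix().round(4))
for n in("top","scene"): cv2.imwrite(f"pics/end_{n}.png",snapshot(n)["image"])
a=cv2.imread("pics/end_top.png");b=cv2.imread("pics/end_scene.png")
cv2.imwrite("pics/c5.png",cv2.convertScaleAbs(np.hstack([crop(a,360,150,80,80,5),crop(b,220,150,80,80,5)]),alpha=1.4))
E
```

```text
18.57 [ 0.5769 -0.1643  0.0897] [ 0.62 -1.72 -5.53] [-0.56 -0.19  0.04] 0.0102
18.92 [ 0.5773 -0.1644  0.0887] [ 0.7  -2.24 -3.66] [-0.6  -0.05  0.01] 0.0103
19.27 [ 0.5774 -0.1645  0.0884] [-2.05 -2.61  4.23] [-0.59  0.57 -0.02] 0.0103
19.87 [ 0.5774 -0.1645  0.0868] [-3.02 -2.68  5.43] [-0.67  0.64 -0.02] 0.0103
20.17 [ 0.5774 -0.1645  0.0856] [-3.66 -3.98  7.61] [-0.56  0.78  0.06] 0.0099
20.47 [ 0.5774 -0.1645  0.0844] [-4.6  -3.71  8.69] [-0.61  0.86 -0.02] 0.0103
20.77 [ 0.5775 -0.1645  0.0837] [-5.09 -2.73  9.81] [-0.58  1.01 -0.03] 0.0104
21.07 [ 0.5774 -0.1645  0.0835] [-6.78 -2.39 13.18] [-0.5   1.36 -0.01] 0.0106
21.37 [ 0.5775 -0.1646  0.0835] [-8.38 -1.62 18.48] [-0.49  1.87 -0.03] 0.0105
21.67 [ 0.5774 -0.1646  0.0834] [-10.04  -1.66  23.54] [-0.36  2.24  0.01] 0.0107
21.87 [ 0.5774 -0.1645  0.0835] [-10.8   -1.12  23.68] [-0.42  2.21 -0.01] 0.0103
9.469099620471606 -2.048509982866351
[[-4.183e-01 -9.083e-01 -1.000e-03]
 [-9.083e-01  4.183e-01 -2.600e-03]
 [ 2.800e-03 -2.000e-04 -1.000e+00]]
```

View pics/c5.png

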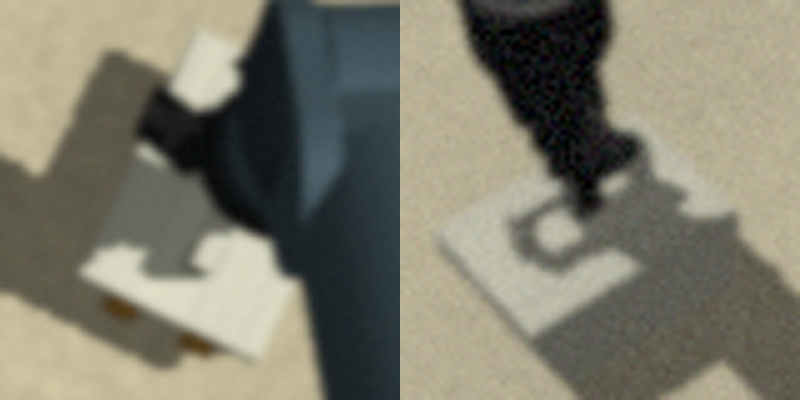

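The picture shows the cover flat and square on the box, with the connectors peeking out at (120,305) and (195,343) and the fingers on the bar. TCP z stopped hard at 0.0835, exactly the pick-up height above the underside plus the 50 mm rim. The push reads about 24 N.

```bash
python3 - <<'E'
from h import *
st(); print(hand_in())
E
```

```text
21.97 [ 0.5774 -0.1645  0.0835] [-10.86  -0.86  23.44] [-0.4   2.25 -0.01] 0.0103
the job is handed in; nothing more can be done
None
```

I picked up the bare-metal cover by its handle, got its hole over the pin, pressed it down to the rim and handed in at 22.0 s, still gripping and pressing. The hand-in gave no verdict.

**Finding the pin:** The cover dropped over the pin at about x=+9 mm in the box frame. Vision had suggested +6 mm and the noisy force fit +7 mm. A light slide missed it, and a drag in +x jammed by friction, with up to about 20 N on the wrist. Pecking straight down then found it.

**Last checks:**
- **Height:** the rails gave 5 mm of travel, then the tool stopped hard at z=0.0835. That is the height expected with the cover on the rim.
- **Push and grip:** the wrist read about 23 N, and the jaws stood at 10 mm on the bar. About 11 N of side force remains from the arm.
- **Tilt:** the tool was within 0.2° of vertical.
- **Squareness:** the last picture shows the cover flat and square with the box.
- **Position:** the tool stood at x=+9.5 mm, y=-2.0 mm from my estimate of the box's middle. The y offset is probably my error in locating the box, since the pin is on its centre line.

I saw no sign of the arm touching anything else, but I did not measure the other objects again at the end.

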